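# Catch a specimen jar on the feed rack

### The job

Lift the gate of the sloping feed rack fully and leave it up, so that the waiting glass jar rolls by itself down the channel and under the arch. Take hold of the catcher below the arch and move along with the rolling jar so that it meets the sprung buffer softly and from then on stays leaning on it, never pushing it in by more than about 12 mm and never touching the jar itself. Slow it gradually, over about a second, to a standstill before the catcher reaches the low end, keep it still for 3 seconds so that the specimen settles, then bring it slowly down on the catcher all the way to the low end and let go, leaving the other things on the table alone.

Things in the scene. Friction and masses are not known exactly. Their poses are not given: they have to be found in the camera images.
- rack: Feed rack on a dark stand. Origin on the table, x across, y along the channel (-y downhill), z up. On it a grey channel, 104 mm wide inside, side walls 24 mm high and 6 mm thick, reaches from y = +350 to -390 mm. The surface the jar rolls on is 85 mm above the table at y = +290 mm and falls towards -y by 0.0265 to 0.0305 rad (fixed in a run, not told).
- low_end (a point): Point on the running surface, mid-width, at the inner face of the channel's low end wall (rack y = -384 mm, wall 40 mm high). y axis along the channel, -y downhill.
- jar: Sealed amber glass jar with black lid lying across the channel: cylinder, radius 30 mm, length 98 mm, nominal 0.70 kg (0.56 to 0.88). Origin mid-axis, 30 mm above the running surface; x is its axis, y and z turn as it rolls. Waits at rack y = +290 against the gate. Freed, it gains 0.05 to 0.12 m/s2 (hidden) and rolls at 0.15 to 0.25 m/s below the arch.
- gate (a joint): Lift of the gate in m: 0 closed, 0.055 fully up. It slides straight up and stays where it is left (3 N friction, 0.12 kg). Aluminium plate 160 mm wide (across), 6 mm thick, at rack y = +254 mm; closed, its lower edge is 26 mm and its upper edge 72 mm above the running surface. The jar starts as soon as the gate is a little up and passes freely from 0.04.
- gate_grip (a point): Grip point inside the black upright tab on top of the gate: 14 mm thick across the channel (rack x), 45 mm long along it (rack y), its top 20 mm above this point, its foot 25 mm below. 97 mm above the running surface when closed; rises with the gate.
- arch_mid (a point): Point on the running surface, mid-width, below the grey arch (rack y = +60 mm). The arch is fixed, 30 mm thick along the channel, opening 91 mm high, top 109 mm above the running surface, 145 mm wide. y axis along the channel, -y downhill.
- catcher (a joint): Travel of the catcher down the channel in m: 0 upper end, 0.255 low end (stops); starts between 0 and 0.03. It stays where it is left (2 N friction, 0.25 kg) and is a grey cross block 18 mm thick, 48 mm high, sliding along the channel, with the buffer plate on its uphill side and a tab on top.
- catcher_grip (a point): Grip point inside the black upright tab on top of the catcher: 14 mm thick across the channel (rack x), 45 mm long along it (rack y), its top 18 mm above this point, its foot 27 mm below; 75 mm above the running surface. Rack y = -112 mm minus the catcher's travel.
- buffer (a joint): How far the catcher's buffer plate is pushed in, in m: 0 free, 0.034 at the most; over 0.012 counts as a slam. Spring 50 N/m, damping 2 N s/m, so the jar at rest leans 2 to 4 mm into it. Meeting the jar at under 0.05 m/s speed difference and then slowing by under 0.2 m/s2 stays well below; a standing or crawling catcher is slammed and the jar bounces off.
- buffer_face (a point): Mid-width point of the uphill face of the black rubber buffer plate (86 mm wide, from 8 to 48 mm above the running surface), at running-surface height. With the buffer free it lies 52 mm uphill of the catcher's grip point, and moves with buffer and catcher. y axis along the channel, -y downhill. The jar touches when its axis is 30 mm uphill of it.
- spare_jar: a second sealed amber jar (60 mm wide, 98 mm tall) standing upright beyond the rack; leave alone
- dish: shallow white dish, 84 mm wide, 18 mm high, on the robot's side of the rack; leave alone
- phone: black phone, 75 x 150 x 9 mm, lying beyond the rack; leave alone
- forceps: steel forceps, 140 mm long, lying on the robot's side of the rack; leave alone
- marker: orange marker pen, 120 mm long, 14 mm thick, lying beyond the rack; leave alone
Not all that is in view belongs to the job. What is shaped like the jar but turquoise or yellow is not meant.

How it is judged:
On the way, in this order (a step that is already met when the one before it is completed fails the run):
1. the gate is lifted fully (value of joint gate above 0.045 m and y of jar in the frame of arch_mid above 0.02 m), for 0.1 s.
2. the jar has rolled by itself under the arch (y of jar in the frame of arch_mid below 0 m and linear speed of jar above 0.1 m/s), for 0.05 s.
3. the jar leans on the buffer while it still rolls along with it (linear speed of jar above 0.04 m/s and y of jar in the frame of buffer_face below 0.036 m and y of jar in the frame of arch_mid below -0.03 m), for 0.6 s.
4. the jar is kept still on the buffer, with the catcher short of the low end, for 3 s (linear speed of jar below 0.03 m/s and y of jar in the frame of buffer_face below 0.036 m and value of joint catcher below 0.245 m), for 2.5 s.
At the end, for the whole second after the job is handed in: The catcher is at the low end (travel over 248 mm) and the jar lies in the channel leaning on its buffer (axis 22 to 36 mm uphill of the buffer face and 24 to 36 mm above the running surface, lying level), at rest (under 0.02 m/s), with the gate still up (over 40 mm) (value of joint catcher above 0.248 m and y of jar in the frame of buffer_face between 0.022 and 0.036 m and linear speed of jar below 0.02 m/s and z of jar in the frame of arch_mid between 0.024 and 0.036 m and angle between jar's own x axis and vertical above 1.45 rad and value of joint gate above 0.04 m); the robot touches nothing.
It fails at once if the jar slams into the buffer (pushed in more than 12 mm) (value of joint buffer above 0.012 m).
It fails at once if the robot touches the jar (contact force between jar and the fingers above 0.5 N or contact force between jar and the arm above 0.5 N).
It fails at once if the jar leaves the channel (z of jar in the frame of arch_mid below 0.01 m or z of jar in the frame of arch_mid above 0.06 m).
It fails at once if a bystander is pushed about (more than 30 mm) (distance of any of spare_jar, dish, phone, forceps, marker from where it was at the start of the episode above 0.03 m).
It also fails if it takes over 51 s, if anything falls off the work surface, if the arm or the gripper's body presses on something with over 40 N, if the wrist force passes 120 N, or if a joint passes its speed limit or range.

### The arm

A 6-joint arm with a two-finger parallel gripper is mounted at the origin on the work surface. World frame = base frame: x ahead of the robot, y to its left, z up, the work surface at z = 0. Lengths are in m, angles in rad, forces in N, time in s.
With the tool pointing down it reaches from about 0.25 to 0.725 m from the base axis. Payload 4 kg.
Tool frame: the origin (TCP) lies on the centre line of the jaws, within the pads' length; the fingertips stand 14 mm ahead of it and the grasp point (between the pads) lies 5 mm behind it; z points along the fingers, x is the direction in which the jaws open and shut, and the axes are right-handed (so a half turn about z gives the same grasp; the last joint's range is limited). The gripper opens to 85 mm and grips with 20 to 120 N. Pads are 22 mm wide; open, the fingers measure 114 mm over their backs; the gripper's body (76 mm by 85 mm) begins 54 mm behind the grasp point. The pads swing forward as they close: fully open they stand 13 mm farther back than shut.
Start: joints at [0, 0.241, 0.005, 1.335, 0, 1.571], TCP at [0.5, -0, 0.21] pointing down, gripper open.
Joint ranges: [-2.72, 2.72], [-1.05, 1.87], [-1.09, 1.28], [-1.99, 2.15], [-1.42, 1.44], [-3.14, 3.14]. Speed limits (rad/s): [2.79, 2.79, 3.14, 3.14, 3.14, 3.14].

### API

Orientations are given as a unit quaternion [x, y, z, w].
In Python, from workcell import bot gives the robot as it stands.
- The arm moves only by the tool play_rows, never from a script. Its argument "motion" is a list of rows, each an object with "fingers": the closure, from -1 (fully open) to 1 (shut), so that 0 is half open; "translation": the shift along the tool's x, y, z in cm, a list of three; "roll": the turn about the tool's z in degrees. A call has 1 to 20 rows; each row is the pose to reach, as a shift and turn from the pose commanded when the call began, along the tool's axes at that moment; what a row does not reach only later rows make up. A row lasts 1/12 s, in which the tool goes at most 41.7 mm and 7.16 degrees, less where a joint would pass 70% of its speed; a pose out of reach is approached as far as the arm can. A call with a gripper value outside its range is refused whole. The fingers move at their own pace and stop on an object; the grip force is fixed at half the most. Time passes only in rows, so rows that repeat a pose let the fingers close. It gives the time, the measured TCP pose, the force and the opening at its end, in the units of the state.
- bot.get_obs(): the state, without advancing time (a new reading comes with each control period).
- bot.camera(name): name is "scene" or "side" or "wrist"; returns a dict with "pixels" (384x512x3 uint8, red, green, blue), "intrinsics" (3x3 intrinsics, pixels), "k1" (the pictures are not rectified: a ray, as slopes to the right and down, at radius r is drawn at 1 + k1 r^2 times it, then the intrinsics apply), "world_to_cam" (4x4, takes a point from world to camera coordinates). Camera axes: x right, y down, z forward; pixel columns grow to the right and rows downward; lengths in m; the calibration is good to about 2 mm. A picture is of the moment at which its call begins. There is no depth.
- bot.job_done(): hands the job in, once; it reports no verdict.
The state is a dict: "clock": time; "joint_pos": joint angles; "joint_vel": joint speeds; "tau": joint torques, N m; "eef_pos": TCP position; "tool_rot": TCP orientation; "ft_force": force on the tool from outside, world axes, zero at the start; "ft_torque": the same for the moment, N m; "grip_width": finger opening in m.
Only numpy, scipy, OpenCV 4.12 (cv2) and the standard library are available. Lean on these libraries where they do the work, as an engineer would, in place of code of your own. Each camera call takes 0.05 s, during which the arm holds its last target. There are 200 camera calls.

## Working session

There is one attempt and no reset: what is moved stays moved. The work goes in short steps, Python scripts to look and compute and a tool call to move; the robot and the scene stay as the last step left them, time stands still between calls to the robot, and variables do not carry over. Pictures are saved under pics/ and viewed, about 8 in all and at most 12, crops included, and the job is handed in when it is done.

Besides the shell and the picture viewer there is one more tool, called as name(argument=value, ...), one argument or row to a line, values as JSON. play_rows: Moves the arm, as the interface text tells. Its arguments: {"type":"object","properties":{"motion":{"type":"array","items":{"type":"object","properties":{"fingers":{"type":"number"},"translation":{"type":"array","items":{"type":"number"}},"roll":{"type":"number"}}}}},"required":["motion"]}

```bash
ls; mkdir -p pics
python3 - <<'E'
from workcell import bot
import cv2,numpy as np
o=bot.get_obs();print(o)
for n in ["scene","side"]:
    c=bot.camera(n);cv2.imwrite(f"pics/{n}0.png",c["pixels"][:,:,::-1]);print(n,c["intrinsics"].tolist(),c["k1"],np.round(c["world_to_cam"],4).tolist())
E
```

```text
pics
{'clock': 0.0, 'joint_pos': array([1.38606885e-05, 2.41417808e-01, 3.70295701e-03, 1.33523119e+00,
       2.80191872e-05, 1.57081224e+00]), 'joint_vel': array([ 1.44595395e-03,  5.56922249e-04, -2.15120801e-03,  1.14436390e-03,
       -6.70110298e-05,  1.19341809e-03]), 'tau': array([ 5.50268451e-04, -3.72315860e+01,  2.52406776e+01,  1.67737965e-02,
        2.29149265e-05,  1.14679995e-05]), 'eef_pos': array([4.99297601e-01, 1.60352501e-05, 2.08602513e-01]), 'tool_rot': array([ 9.99999422e-01, -1.04197800e-06, -1.07485620e-03, -1.39935835e-05]), 'ft_force': array([-0.14648627, -0.65239893, -0.29079644]), 'ft_torque': array([-0.02980482, -0.02560746,  0.01105349]), 'grip_width': 0.08509051583669001}
scene [[457.62258882854195, 0.0, 252.94223246192777], [0.0, 457.62258882854195, 188.45060184268817], [0.0, 0.0, 1.0]] -0.03067616228203625 [[0.4757, 0.8795, -0.0125, -0.2595], [0.6989, -0.3865, -0.6018, -0.2514], [-0.5341, 0.2775, -0.7986, 1.5708], [0.0, 0.0, 0.0, 1.0]]
side [[451.9212975543983, 0.0, 254.59737695716893], [0.0, 451.9212975543983, 191.89538074396373], [0.0, 0.0, 1.0]] -0.11043675787799606 [[0.9029, -0.4296, -0.0175, -0.4232], [-0.2893, -0.5769, -0.7638, 0.2552], [0.318, 0.6947, -0.6452, 1.0849], [0.0, 0.0, 0.0, 1.0]]
```

```bash
cd pics; python3 -c "
import cv2
for n in ['scene','side']: cv2.imwrite(n+'0b.png',cv2.resize(cv2.imread(n+'0.png'),(800,600),interpolation=cv2.INTER_CUBIC))"
```

```text
(no output)
```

View pics/scene0b.png

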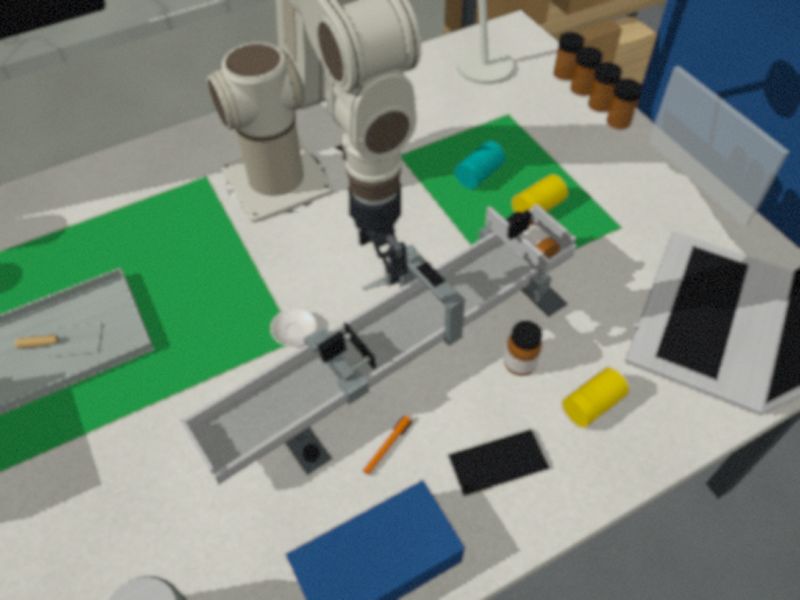

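View pics/side0b.png

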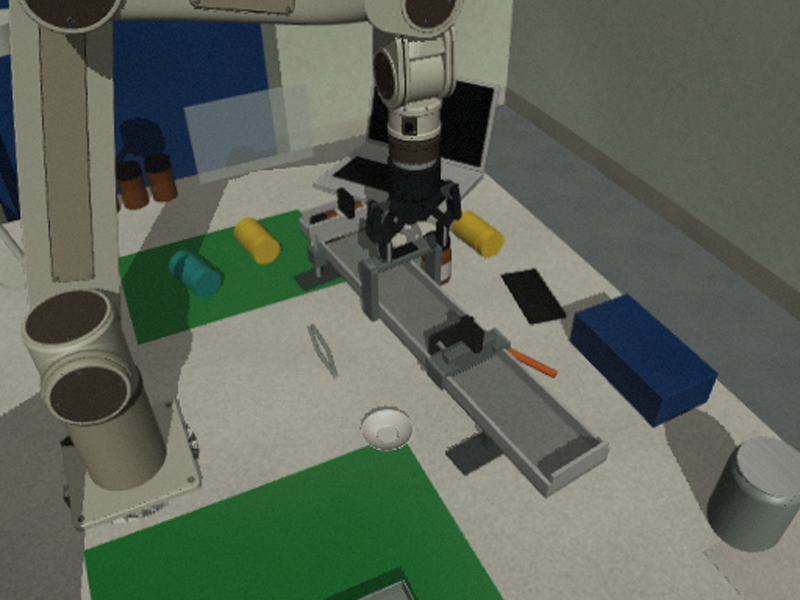

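```bash
cd pics; python3 -c "
import cv2
a=cv2.imread('scene0.png')[125:315,115:375];cv2.imwrite('sc1.png',cv2.resize(a,None,fx=3,fy=3,interpolation=cv2.INTER_CUBIC))
a=cv2.imread('side0.png')[115:320,185:395];cv2.imwrite('si1.png',cv2.resize(a,None,fx=2.9,fy=2.9,interpolation=cv2.INTER_CUBIC))"
```

```text
(no output)
```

View pics/sc1.png

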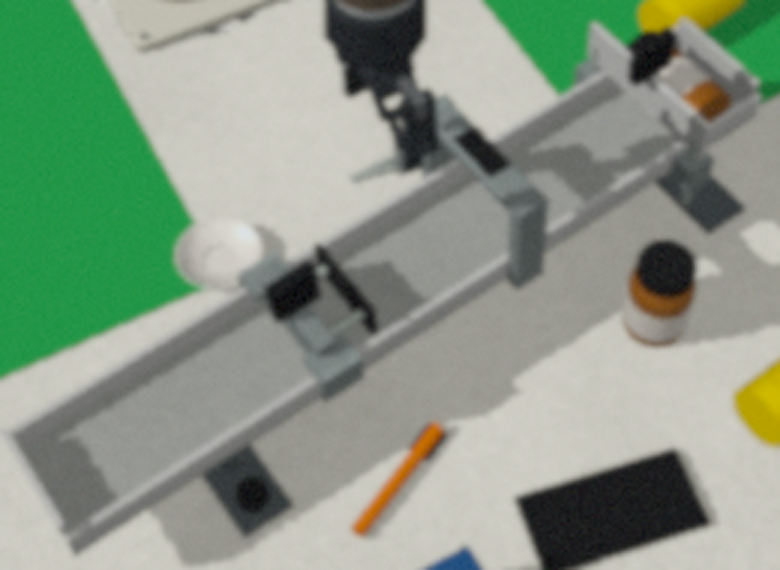

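View pics/si1.png

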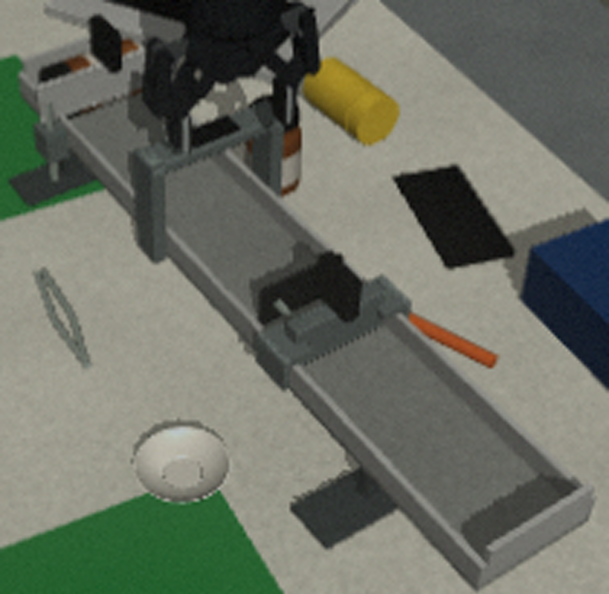

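```bash
cat > h.py <<'E'
import numpy as np, cv2
from scipy.optimize import least_squares
from scipy.spatial.transform import Rotation as R
S=dict(scene=([[457.6226,0,252.9422],[0,457.6226,188.4506],[0,0,1]],-0.030676,[[0.4757,0.8795,-0.0125,-0.2595],[0.6989,-0.3865,-0.6018,-0.2514],[-0.5341,0.2775,-0.7986,1.5708]]),
side=([[451.9213,0,254.5974],[0,451.9213,191.8954],[0,0,1]],-0.110437,[[0.9029,-0.4296,-0.0175,-0.4232],[-0.2893,-0.5769,-0.7638,0.2552],[0.318,0.6947,-0.6452,1.0849]]))
def proj(P,K,k1,T):
    K=np.array(K);T=np.array(T)
    p=np.atleast_2d(P)@T[:3,:3].T+T[:3,3]; s=p[:,:2]/p[:,2:]
    s=s*(1+k1*(s**2).sum(1,keepdims=True)); return s@K[:2,:2].T+K[:2,2]
def world(q,P,s=0.0285):   # P: rack x, y, height above surface (mm)
    P=np.atleast_2d(np.array(P,float))/1000; z=0.085-s*(0.29-P[:,1])+P[:,2]
    c,n=np.cos(q[2]),np.sin(q[2])
    return np.c_[q[0]+c*P[:,0]-n*P[:,1], q[1]+n*P[:,0]+c*P[:,1], z]
E
cat > fit.py <<'E'
from h import *
sc=[((545,195),(72.5,75,109)),((512,208),(72.5,45,109)),((443,97),(-72.5,75,109)),((14,432),(-58,-390,40)),((72,532),(58,-390,40)),((520,283),(72.5,45,0))]
si=[((133,152),(-72.5,75,109)),((150,172),(-72.5,45,109)),((265,113),(72.5,75,109)),((283,128),(72.5,45,109)),((590,488),(58,-390,40)),((484,562),(-58,-390,40))]
def uv(n,p): p=np.array(p,float); return p/3+[115-.33,125-.33] if n=='scene' else p/2.9+[185-.33,115-.33]
D=[(n,uv(n,p),P) for n,l in(('scene',sc),('side',si)) for p,P in l]
def f(q): return np.concatenate([(proj(world(q,P),*S[n])[0]-u) for n,u,P in D])
best=min((least_squares(f,[.5,0,a],loss='soft_l1') for a in np.arange(-3,3.2,.5)),key=lambda r:r.cost)
q=best.x;print(q,best.cost);print(np.round(f(q).reshape(-1,2),1))
print('gate_grip',world(q,(0,254,97)),'catch0',world(q,(0,-112,75)),'catch255',world(q,(0,-367,75)))
for t in(0,10,20,30):
  for n,o,k in(('scene',(115,125),3),('side',(185,115),2.9)):
    print(t,n,[((proj(world(q,(0,-112-t+d,93)),*S[n])[0]-o)*k).round().tolist() for d in(-22.5,22.5)])
print([((proj(world(q,(0,254+d,117)),*S[n])[0]-o)*k).round().tolist() for d in(-22.5,22.5) for n,o,k in(('scene',(115,125),3),('side',(185,115),2.9))])
E
python3 fit.py
```

```text
[0.52267581 0.02163213 0.13107694] 32.976273710408904
[[ 0.5  0.2]
 [ 2.   1.8]
 [-0.3 -2.5]
 [-7.6 -2.1]
 [-5.1  1.2]
 [-2.6  1. ]
 [-1.3 -0.7]
 [-1.2 -1.5]
 [-0.7 -5.4]
 [-0.5 -5. ]
 [ 3.5 -0. ]
 [ 0.3 -0.4]]
gate_grip [[0.48947752 0.27345325 0.180974  ]] catch0 [[ 0.53731442 -0.0894071   0.148543  ]] catch255 [[ 0.57064341 -0.34221964  0.1412755 ]]
0 scene [[288.0, 276.0], [333.0, 248.0]]
0 side [[336.0, 268.0], [303.0, 237.0]]
10 scene [[277.0, 282.0], [323.0, 254.0]]
10 side [[343.0, 275.0], [310.0, 244.0]]
20 scene [[267.0, 288.0], [313.0, 260.0]]
20 side [[351.0, 282.0], [317.0, 250.0]]
30 scene [[257.0, 295.0], [303.0, 266.0]]
30 side [[358.0, 289.0], [325.0, 257.0]]
[[631.0, 50.0], [110.0, 35.0], [669.0, 27.0], [88.0, 14.0]]
```

```bash
cat > ov.py <<'E'
from h import *
import sys
def segs(t):
    L=[]
    for x in(-58,58): L.append(((x,-390,24),(x,350,24)))
    L+=[((-52,-384,0),(52,-384,0)),((-52,-384,0),(-52,240,0)),((52,-384,0),(52,240,0)),((-58,-390,40),(58,-390,40)),((-58,-384,40),(58,-384,40)),((-58,350,24),(58,350,24))]
    for y in(45,75): L+=[((-72.5,y,109),(72.5,y,109))]
    for x in(-72.5,72.5): L+=[((x,45,109),(x,75,109)),((x,45,0),(x,45,109))]
    for x in(-7,7): L+=[((x,231.5,117),(x,276.5,117)),((x,-134.5-t,93),(x,-89.5-t,93))]
    for y in(231.5,276.5): L+=[((-7,y,117),(7,y,117)),((0,y,117),(0,y,72))]
    for y in(-134.5-t,-89.5-t): L+=[((-7,y,93),(7,y,93)),((0,y,48),(0,y,93))]
    L+=[((-43,-60-t,48),(43,-60-t,48)),((-80,257,72),(80,257,72)),((-80,251,72),(80,251,72))]
    return L
def overlay(q,t,fn,s=.0285):
    out=[]
    for n,(x0,y0,x1,y1),k in(('scene',(115,125,375,315),3),('side',(185,115,395,320),2.9)):
        im=cv2.resize(cv2.imread(f'pics/{n}0.png')[y0:y1,x0:x1],None,fx=k,fy=k,interpolation=cv2.INTER_CUBIC)
        for a,b in segs(t):
            p=(proj(world(q,[a,b],s),*S[n])-[x0-.33,y0-.33])*k
            cv2.line(im,*[tuple(int(v) for v in r) for r in p],(0,0,255),1,cv2.LINE_AA)
        cv2.imwrite(f'pics/{fn}_{n}.png',im)
E
cat > ref.py <<'E'
from ov import *
G={}
for n in S:
    g=cv2.GaussianBlur(cv2.imread(f'pics/{n}0.png',0).astype(np.float32),(0,0),1.2)
    m=np.hypot(cv2.Sobel(g,-1,1,0),cv2.Sobel(g,-1,0,1)); m=np.minimum(m,60)
    G[n]={s:cv2.GaussianBlur(m,(0,0),s) for s in(2.5,1)}
def score(v,s):
    q=v[:3];t=v[3];tot=0
    for n in S:
        for a,b in segs(t):
            a,b=np.array(a,float),np.array(b,float);N=max(3,int(np.linalg.norm(b-a)/6))
            P=a+(b-a)*np.linspace(0,1,N)[:,None]
            p=proj(world(q,P),*S[n]).astype(np.float32)
            tot+=min(N,30)*cv2.remap(G[n][s],p[None,:,0],p[None,:,1],cv2.INTER_LINEAR).mean()
    return -tot
from scipy.optimize import minimize
v=np.array([.5227,.0216,.131,20.])
for s in(2.5,1):
    best=None
    for k in range(12):
        r0=np.random.default_rng(k).normal(size=4)*[.006,.006,.01,8]*(1 if s>2 else .3)*(k>0)
        r=minimize(score,v+r0,args=(s,),method='Nelder-Mead',options=dict(initial_simplex=(v+r0)+np.vstack([np.zeros(4),np.diag([.004,.004,.006,5])])))
        if best is None or r.fun<best.fun: best=r
    v=best.x;print(s,v,best.fun)
np.save('v.npy',v);overlay(v[:3],v[3],'o1')
E
python3 ref.py
```

```text
2.5 [ 0.52750515  0.02537112  0.12730053 23.69330622] -37654.37890625
1 [ 0.52732511  0.02469191  0.14543312 23.58570414] -39562.76953125
```

View pics/o1_scene.png

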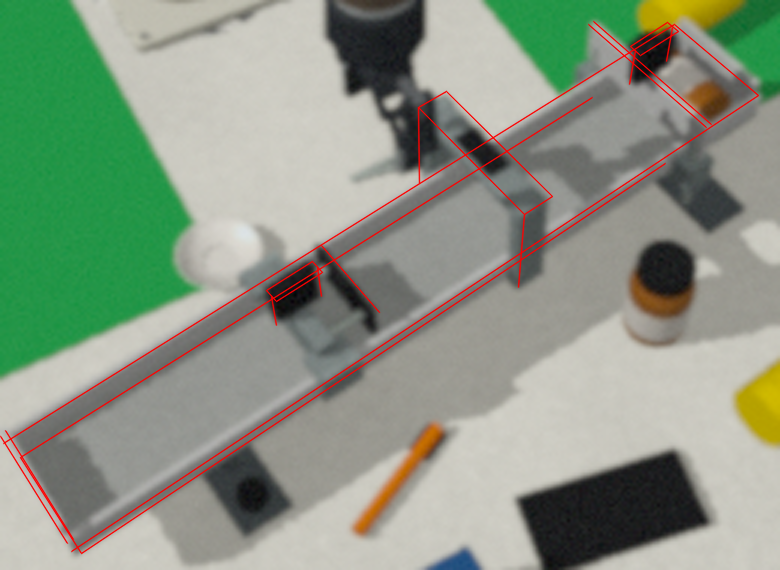

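View pics/o1_side.png

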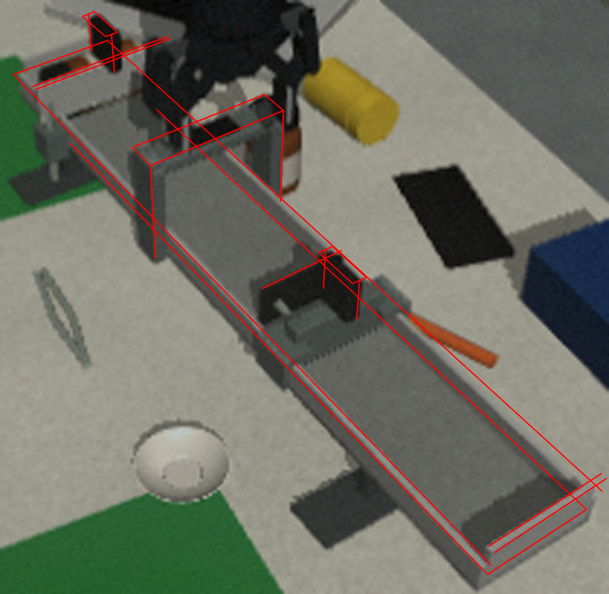

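Run:
```python
from h import *
for q in ([.5273,.0247,.1454],[.5227,.0216,.1311]):
    for P in((0,254,97),(0,-135.5,75)):
        w=world(q,P)[0]; d=w-[.4993,0,.2086]; print(w.round(4),'toolshift cm',(d*[100,-100,-100]).round(2))
```

```text
[0.4905 0.276  0.181 ] toolshift cm [ -0.88 -27.6    2.76]
[ 0.5469 -0.1094  0.1479] toolshift cm [ 4.76 10.94  6.07]
[0.4895 0.2734 0.181 ] toolshift cm [ -0.98 -27.34   2.76]
[ 0.5404 -0.1127  0.1479] toolshift cm [ 4.11 11.27  6.07]
```

play_rows(
  motion=[
    {"translation": [1, 2, -3], "roll": -4, "fingers": -1},
    {"translation": [2.5, 5, -5], "roll": -8, "fingers": -1},
    {"translation": [4.5, 7.5, -6], "roll": -8, "fingers": -1},
    {"translation": [4.5, 7.5, -6], "roll": -8, "fingers": -1},
    {"translation": [4.5, 7.5, -6], "roll": -8, "fingers": -1},
  ],
)

```text
clock: 0.52
eef_pos: [0.5456, -0.0762, 0.2691]
tool_rot: [0.998, 0.068, -0.0, -0.0]
ft_force: [-0.1, 0.2, -0.3]
grip_width: 0.0858
```

Run:
```python
from workcell import bot
import cv2,numpy as np,pickle
o=bot.get_obs();c=bot.camera("wrist");c2=bot.camera("scene")
pickle.dump((o,c,c2),open('w1.pkl','wb'))
cv2.imwrite("pics/w1.png",cv2.resize(c["pixels"][:,:,::-1],(768,576),interpolation=cv2.INTER_CUBIC));print(o['clock'],o['eef_pos'],o['tool_rot'],c["k1"],c["intrinsics"],c["world_to_cam"])
```

```text
0.5167 [ 0.54562627 -0.07621998  0.26906171] [ 9.97653809e-01  6.84606172e-02 -9.77058373e-05 -1.11507228e-04] -0.028376305421879522 [[291.36364801   0.         252.63640593]
 [  0.         291.36364801 191.8556576 ]
 [  0.           0.           1.        ]] [[ 9.90709808e-01  1.35990255e-01  8.52219923e-04 -5.30327488e-01]
 [ 1.28661933e-01 -9.39314788e-01  3.18015464e-01 -2.01888112e-01]
 [ 4.40475070e-02 -3.14951391e-01 -9.48085143e-01  3.87558036e-01]
 [ 0.00000000e+00  0.00000000e+00  0.00000000e+00  1.00000000e+00]]
```

View pics/w1.png

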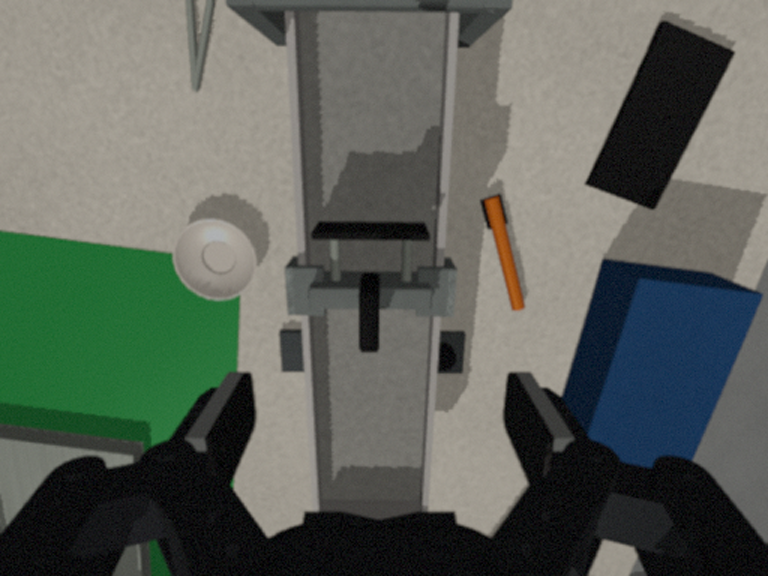

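```bash
cat > ref2.py <<'E'
from h import *
import pickle,sys
from scipy.optimize import minimize
o,c,_=pickle.load(open('w1.pkl','rb'))
C=(c['intrinsics'],c['k1'],c['world_to_cam'])
g=cv2.GaussianBlur(cv2.cvtColor(c['pixels'],cv2.COLOR_RGB2GRAY).astype(np.float32),(0,0),1)
m=np.minimum(np.hypot(cv2.Sobel(g,-1,1,0),cv2.Sobel(g,-1,0,1)),80)
G={s:cv2.GaussianBlur(m,(0,0),s) for s in(2.5,.8)}
def segs(t):
    L=[((x,-310,24),(x,30,24)) for x in(-58,-52,52,58)]
    L+=[((-72.5,45,109),(72.5,45,109)),((-7,-134.5-t,93),(-7,-89.5-t,93)),((7,-134.5-t,93),(7,-89.5-t,93)),((-7,-134.5-t,93),(7,-134.5-t,93)),((-43,-60-t,48),(43,-60-t,48)),((-43,-65-t,48),(-43,-60-t,48)),((43,-65-t,48),(43,-60-t,48))]
    return L
def score(v,s):
    tot=0
    for a,b in segs(v[3]):
        a,b=np.array(a,float),np.array(b,float);N=max(6,int(np.linalg.norm(b-a)/3))
        p=proj(world(v[:3],a+(b-a)*np.linspace(0,1,N)[:,None]),*C).astype(np.float32)
        tot+=min(N,60)*cv2.remap(G[s],p[None,:,0],p[None,:,1],cv2.INTER_LINEAR).mean()
    return -tot
v=np.load('v.npy')
for s in(2.5,.8):
    rs=[]
    for k in range(15):
        r0=v+np.random.default_rng(k).normal(size=4)*[.005,.005,.008,6]*(1 if s>2 else .3)
        rs.append(minimize(score,r0,args=(s,),method='Nelder-Mead',options=dict(initial_simplex=r0+np.vstack([np.zeros(4),np.diag([.004,.004,.006,5])]))))
    rs.sort(key=lambda r:r.fun);v=rs[0].x
    for r in rs[:4]:print(s,r.x.round(4),r.fun)
np.save('v2.npy',v)
im=cv2.resize(c['pixels'][:,:,::-1],None,fx=1.5,fy=1.5,interpolation=cv2.INTER_CUBIC)
for a,b in segs(v[3]):
    p=proj(world(v[:3],[a,b]),*C)*1.5+.25;cv2.line(im,*[tuple(int(x) for x in r) for r in p],(0,0,255),1)
cv2.imwrite('pics/w1o.png',im)
print('catch grip',world(v[:3],(0,-112-v[3],75)),'gate',world(v[:3],(0,254,97)))
E
python3 ref2.py
```

```text
2.5 [ 0.5264  0.021   0.1296 12.209 ] -16543.150390625
2.5 [ 0.5264  0.0208  0.1287 12.5176] -16540.564453125
2.5 [ 0.5262  0.0208  0.1313 12.4618] -16534.404296875
2.5 [5.26500e-01 2.11000e-02 1.28800e-01 2.26776e+01] -16326.7626953125
0.8 [ 0.5266  0.0203  0.1281 11.2471] -20724.080078125
0.8 [ 0.5266  0.0203  0.1282 11.2265] -20722.95703125
0.8 [ 0.5266  0.0203  0.1281 11.1606] -20721.921875
0.8 [ 0.5266  0.0203  0.1279 11.1825] -20721.291015625
catch grip [[ 0.5423368  -0.1018953   0.14822246]] gate [[0.49412715 0.27225866 0.180974  ]]
```

View pics/w1o.png

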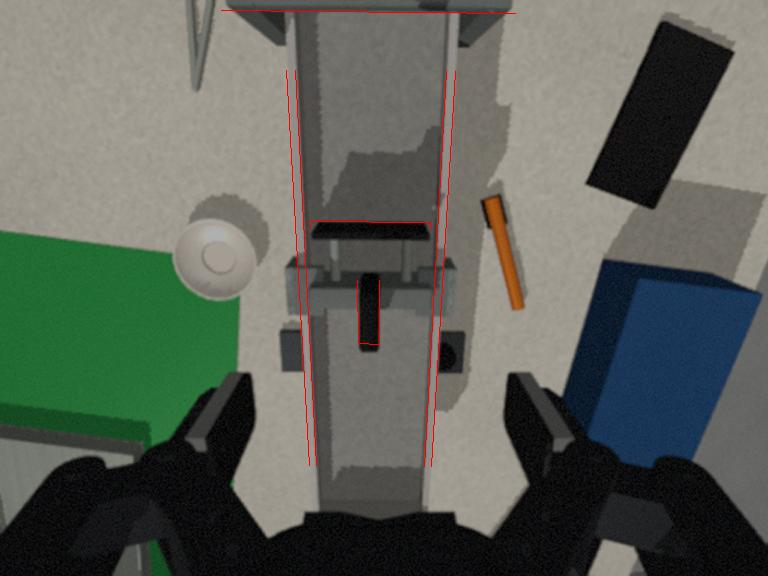

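```bash
sed -i 's/((-72.5,45,109),(72.5,45,109))/((-72.5,45,91),(72.5,45,91))/; s/,((-43,-60-t,48),(43.*$/,((-43,-60-t,8),(43,-60-t,8)),((-43,-60-t,48),(-43,-60-t,8)),((43,-60-t,48),(43,-60-t,8))]/; s/^v=np.load.*/v=np.array([.5266,.0203,.128,16])/' ref2.py; python3 ref2.py
```

```text
2.5 [ 0.526   0.0254  0.1286 23.1576] -17533.728515625
2.5 [ 0.526   0.0253  0.1284 23.0571] -17533.53515625
2.5 [ 0.5259  0.0254  0.1292 23.1797] -17532.52734375
2.5 [ 0.526   0.0255  0.1288 23.1756] -17532.404296875
0.8 [ 0.526   0.0248  0.1279 22.4642] -22723.69140625
0.8 [ 0.5261  0.0248  0.1275 22.4629] -22722.17578125
0.8 [ 0.5259  0.0248  0.1289 22.6043] -22715.619140625
0.8 [ 0.5261  0.0248  0.1269 22.4366] -22712.240234375
catch grip [[ 0.54318212 -0.10858974  0.14790277]] gate [[0.49363938 0.27670234 0.180974  ]]
```

View pics/w1o.png

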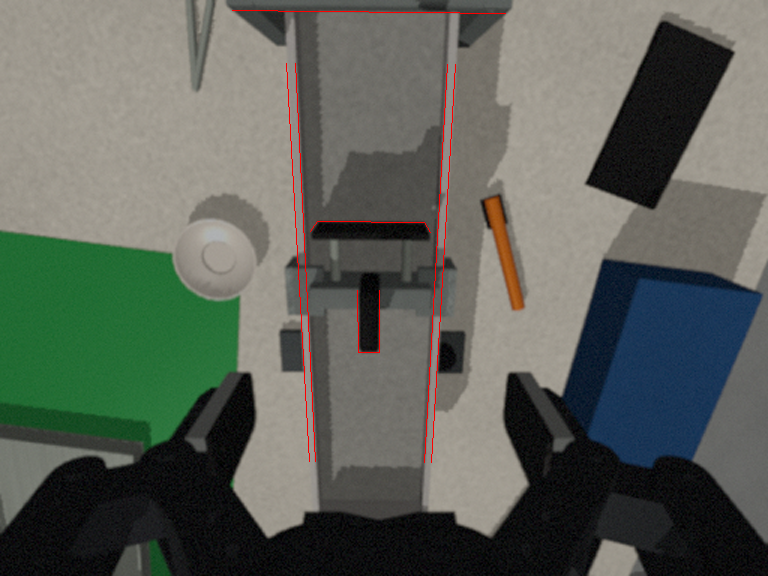

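play_rows(
  motion=[
    {"translation": [-0.3, 1, 3], "roll": 0.5, "fingers": -0.2},
    {"translation": [-0.68, 2.5, 6], "roll": 0.5, "fingers": -0.2},
    {"translation": [-0.68, 3.2, 9], "roll": 0.5, "fingers": -0.2},
    {"translation": [-0.68, 3.2, 12.2], "roll": 0.5, "fingers": -0.2},
    {"translation": [-0.68, 3.2, 12.2], "roll": 0.5, "fingers": -0.2},
  ],
)

```text
clock: 1.03
eef_pos: [0.5364, -0.1058, 0.1402]
tool_rot: [0.998, 0.066, -0.007, -0.002]
ft_force: [-1.8, 0.7, -1.2]
grip_width: 0.0514
```

play_rows(
  motion=[
    {"translation": [0, 0, 0], "roll": 0, "fingers": 1},
    {"translation": [0, 0, 0], "roll": 0, "fingers": 1},
  ],
)

```text
clock: 1.2
eef_pos: [0.5432, -0.1069, 0.149]
tool_rot: [0.998, 0.066, 0.001, 0.0]
ft_force: [1.2, -0.7, 0.5]
grip_width: 0.0277
```

play_rows(
  motion=[
    {"translation": [0, 0, 0], "roll": 0, "fingers": 1},
    {"translation": [0, 0, 0], "roll": 0, "fingers": 1},
  ],
)

```text
clock: 1.37
eef_pos: [0.5444, -0.1075, 0.15]
tool_rot: [0.998, 0.066, 0.002, 0.001]
ft_force: [0.1, -0.9, -0.7]
grip_width: 0.0031
```

```bash
cat > snap.py <<'E'
import sys,cv2,pickle
from workcell import bot
n,cams=sys.argv[1],sys.argv[2:]
o=bot.get_obs();d={k:bot.camera(k) for k in cams}
pickle.dump((o,d),open(n+'.pkl','wb'))
import numpy as np
cv2.imwrite(f'pics/{n}.png',cv2.resize(np.vstack([d[k]['pixels'][:,:,::-1] for k in cams]),None,fx=1.2,fy=1.2) if len(cams)==1 else np.hstack([cv2.resize(d[k]['pixels'][:,:,::-1],(400,300)) for k in cams]))
print(o['clock'],o['eef_pos'].round(4),o['tool_rot'].round(4),o['grip_width'],o['ft_force'].round(1))
E
python3 snap.py w2 wrist scene
```

```text
1.3667 [ 0.5444 -0.1075  0.15  ] [9.978e-01 6.580e-02 2.200e-03 6.000e-04] 0.0030939877150833214 [ 0.1 -0.9 -0.7]
```

View pics/w2.png

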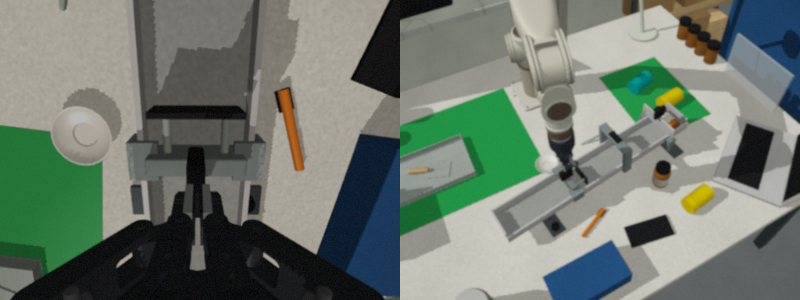

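Run:
```python
import pickle,cv2,numpy as np
from h import *
o,d=pickle.load(open('w2.pkl','rb'));c=d['wrist']
im=cv2.resize(c['pixels'][170:384,150:360,::-1],None,fx=2.8,fy=2.8,interpolation=cv2.INTER_CUBIC)
C=(c['intrinsics'],c['k1'],c['world_to_cam']);q=[.526,.0248,.128];t=22.5
P=lambda X:[tuple(int(v) for v in (p-[150,170])*2.8) for p in proj(X,*C)]
b=[(-7,-89.5-t,93),(7,-89.5-t,93),(7,-134.5-t,93),(-7,-134.5-t,93)]
cv2.polylines(im,[np.array(P(world(q,b)))],True,(0,0,255),1)
e=o['eef_pos'];z=R.from_quat(o['tool_rot']).apply([0,0,1])
for s,col in((.014,(0,255,0)),(-.005,(255,0,0))): cv2.circle(im,P(e+s*z)[0],4,col,-1)
cv2.imwrite('pics/w2c.png',im);print(im.shape)
```

```text
(599, 588, 3)
```

View pics/w2c.png

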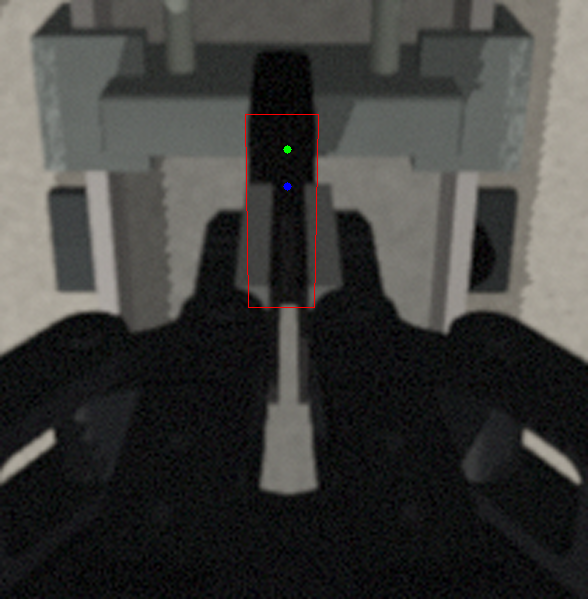

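play_rows(
  motion=[
    {"translation": [0, 0, 0], "roll": 0, "fingers": 1},
    {"translation": [0, 0, 0], "roll": 0, "fingers": 1},
    {"translation": [0, 0.5, 0.015], "roll": 0, "fingers": 1},
    {"translation": [0, 1, 0.03], "roll": 0, "fingers": 1},
    {"translation": [0, 1.5, 0.043], "roll": 0, "fingers": 1},
    {"translation": [0, 2, 0.057], "roll": 0, "fingers": 1},
    {"translation": [0, 2.5, 0.07], "roll": 0, "fingers": 1},
  ],
)

```text
clock: 2.05
eef_pos: [0.546, -0.1332, 0.1467]
tool_rot: [0.998, 0.065, -0.0, 0.0]
ft_force: [0.2, -0.2, 0.7]
grip_width: -0.0002
```

```bash
python3 snap.py w3 wrist
python3 - <<'E'
import pickle,cv2,numpy as np
from h import *
a,b=[pickle.load(open(f,'rb'))[1]['wrist'] for f in('w2.pkl','w3.pkl')]
ims=[cv2.resize(x['pixels'][150:330,150:360,::-1],None,fx=1.9,fy=1.9) for x in(a,b)]
cv2.imwrite('pics/w3c.png',np.hstack(ims))
E
```

```text
2.05 [ 0.546  -0.1332  0.1467] [ 9.979e-01  6.520e-02 -1.000e-04  0.000e+00] -0.00018481921436510427 [ 0.2 -0.2  0.7]
```

View pics/w3c.png

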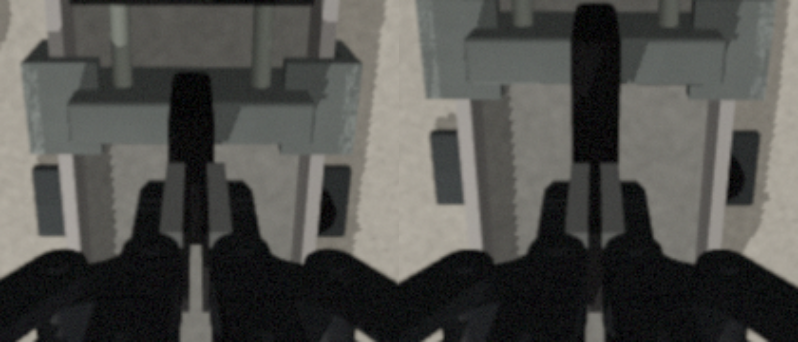

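play_rows(
  motion=[
    {"translation": [0, 0, 0], "roll": 0, "fingers": 0},
    {"translation": [0, 0, 0], "roll": 0, "fingers": 0},
    {"translation": [-0.1, -0.5, 0], "roll": 0, "fingers": 0},
    {"translation": [-0.1, -1, 0], "roll": 0, "fingers": 0},
    {"translation": [-0.1, -1.2, 0.5], "roll": 0, "fingers": 0},
    {"translation": [-0.1, -1.2, 1.0], "roll": 0, "fingers": 0},
    {"translation": [-0.1, -1.2, 1.5], "roll": 0, "fingers": 0},
    {"translation": [-0.1, -1.2, 2.0], "roll": 0, "fingers": 0},
    {"translation": [-0.1, -1.2, 2.3], "roll": 0, "fingers": 0},
    {"translation": [-0.1, -1.2, 2.3], "roll": 0, "fingers": 0},
  ],
)

```text
clock: 2.93
eef_pos: [0.5426, -0.1205, 0.1225]
tool_rot: [0.998, 0.065, -0.001, -0.0]
ft_force: [0.3, 0.7, -0.3]
grip_width: 0.0426
```

play_rows(
  motion=[
    {"translation": [0, 0, 0], "roll": 0, "fingers": 1},
    {"translation": [0, 0, 0], "roll": 0, "fingers": 1},
    {"translation": [0, 0, 0], "roll": 0, "fingers": 1},
    {"translation": [0, 0, 0], "roll": 0, "fingers": 1},
  ],
)

```text
clock: 3.27
eef_pos: [0.5445, -0.1207, 0.1243]
tool_rot: [0.998, 0.065, 0.001, 0.0]
ft_force: [4.0, 0.7, -0.9]
grip_width: 0.0127
```

play_rows(
  motion=[
    {"translation": [0, 1, 0.03], "roll": 0, "fingers": 1},
    {"translation": [0, 3, 0.09], "roll": 0, "fingers": 1},
    {"translation": [0, 5, 0.14], "roll": 0, "fingers": 1},
    {"translation": [0, 7, 0.2], "roll": 0, "fingers": 1},
    {"translation": [0, 9, 0.26], "roll": 0, "fingers": 1},
    {"translation": [0, 11, 0.31], "roll": 0, "fingers": 1},
    {"translation": [0, 12, 0.34], "roll": 0, "fingers": 1},
    {"translation": [0, 12, 0.34], "roll": 0, "fingers": 1},
    {"translation": [0, 12, 0.34], "roll": 0, "fingers": 1},
  ],
)

```text
clock: 4.02
eef_pos: [0.5599, -0.2407, 0.1209]
tool_rot: [0.998, 0.065, 0.001, 0.001]
ft_force: [2.3, -2.4, 1.2]
grip_width: 0.0128
```

Run:
```python
from workcell import bot
o=bot.get_obs();print(o['eef_pos'],o['tool_rot'],o['ft_force'],o['ft_torque'],o['joint_pos'])
```

```text
[ 0.55988554 -0.2406561   0.12094776] [9.97894820e-01 6.48410698e-02 9.18729767e-04 8.48614689e-04] [ 2.2528091  -2.39456108  1.1776449 ] [-0.31265778 -0.51048607 -0.10240516] [-4.05592422e-01  5.02387591e-01  1.55884553e-01  1.22188609e+00
 -6.79882065e-04  1.03542980e+00]
```

play_rows(
  motion=[
    {"translation": [0, -0.5, -0.014], "roll": 0, "fingers": 1},
    {"translation": [0, -2, -0.057], "roll": 0, "fingers": 1},
    {"translation": [0, -3.7, -0.105], "roll": 0, "fingers": 1},
    {"translation": [0, -5.4, -0.154], "roll": 0, "fingers": 1},
    {"translation": [0, -7.1, -0.202], "roll": 0, "fingers": 1},
    {"translation": [0, -8.8, -0.25], "roll": 0, "fingers": 1},
  ],
)

```text
clock: 4.52
eef_pos: [0.5484, -0.1511, 0.1234]
tool_rot: [0.998, 0.066, 0.001, 0.001]
ft_force: [6.5, -2.1, -1.0]
grip_width: 0.0129
```

play_rows(
  motion=[
    {"translation": [0, -1.7, -0.048], "roll": 0, "fingers": 1},
    {"translation": [0, -3.2, -0.091], "roll": 0, "fingers": 1},
    {"translation": [0, -4.4, -0.125], "roll": 0, "fingers": 1},
    {"translation": [0, -5.0, -0.142], "roll": 0, "fingers": 1},
    {"translation": [0, -5.0, -0.142], "roll": 0, "fingers": 1},
    {"translation": [0, -5.0, -0.142], "roll": 0, "fingers": 1},
  ],
)

```text
clock: 5.02
eef_pos: [0.5419, -0.1, 0.1248]
tool_rot: [0.998, 0.067, 0.001, -0.001]
ft_force: [5.1, 2.6, -0.4]
grip_width: 0.0129
```

Run:
```python
from workcell import bot
from h import *
o=bot.get_obs();e=o['eef_pos'];print(o['clock'],e,o['ft_force'],o['joint_pos'])
q=[.526,.0248,.128]
c,s=np.cos(q[2]),np.sin(q[2]);d=e[:2]-q[:2]
print('TCP rack',c*d[0]+s*d[1],-s*d[0]+c*d[1])
import pickle
# jar detector test on first scene/side images
for n in('scene','side'):
    im=cv2.imread(f'pics/{n}0.png');h=cv2.cvtColor(im,cv2.COLOR_BGR2HSV)
    uv=proj(world(q,[(0,290,30),(-30,290,30),(30,290,30),(0,290,60)]),*S[n]).astype(int)
    print(n,uv.tolist(),[h[v,u].tolist() for u,v in uv])
    m=cv2.inRange(h,(5,130,50),(18,255,255));print(np.argwhere(m).mean(0)[::-1], cv2.connectedComponentsWithStats(m)[2:][0][1:].tolist(),cv2.connectedComponentsWithStats(m)[3][1:].round().tolist())
```

```text
5.0167 [ 0.54186447 -0.1000409   0.12482179] [ 5.1233156   2.59339182 -0.38903787] [-0.18393788  0.3884055  -0.01348236  1.16689773  0.00232099  1.25324197]
TCP rack -0.00020134684379738768 -0.125844708121193
scene [[339, 153], [332, 147], [346, 159], [340, 146]] [[20, 16, 146], [90, 26, 20], [15, 162, 157], [20, 18, 168]]
[353.01408451  96.66564605] [[287, 0, 1, 2, 2], [290, 1, 1, 1, 1], [314, 0, 16, 6, 33], [330, 0, 3, 2, 5], [334, 0, 3, 4, 8], [340, 0, 9, 11, 35], [350, 0, 1, 1, 1], [354, 0, 3, 2, 3], [360, 0, 7, 7, 20], [370, 0, 1, 1, 1], [372, 0, 1, 1, 1], [376, 0, 4, 4, 7], [381, 0, 1, 1, 1], [383, 0, 1, 1, 1], [385, 0, 1, 1, 1], [287, 3, 2, 2, 2], [292, 2, 2, 1, 2], [314, 3, 7, 4, 11], [339, 3, 1, 1, 1], [358, 2, 1, 2, 2], [368, 3, 4, 3, 7], [373, 2, 3, 2, 4], [289, 5, 2, 2, 3], [334, 4, 1, 1, 1], [349, 5, 1, 1, 1], [359, 5, 1, 1, 1], [314, 7, 3, 1, 3], [338, 6, 1, 1, 1], [346, 6, 1, 1, 1], [286, 8, 8, 7, 24], [316, 9, 1, 1, 1], [345, 9, 2, 5, 7], [286, 14, 1, 1, 1], [389, 15, 1, 2, 2], [391, 15, 1, 1, 1], [288, 16, 3, 2, 3], [292, 16, 1, 1, 1], [385, 16, 1, 1, 1], [391, 17, 4
[... 1357 characters left out ...]
376.0, 27.0], [390.0, 29.0], [380.0, 57.0], [383.0, 30.0], [385.0, 30.0], [389.0, 32.0], [386.0, 32.0], [387.0, 35.0], [390.0, 34.0], [392.0, 34.0], [391.0, 37.0], [351.0, 158.0], [334.0, 224.0], [248.0, 283.0]]
side [[216, 141], [207, 144], [224, 138], [215, 133]] [[30, 11, 119], [34, 16, 114], [47, 128, 14], [23, 32, 126]]
[164.99075297 147.98150594] [[94, 110, 19, 19, 254], [75, 114, 19, 20, 252], [227, 129, 5, 4, 16], [75, 134, 1, 1, 1], [208, 135, 8, 4, 22], [283, 159, 6, 10, 48], [271, 164, 1, 3, 3], [282, 179, 5, 3, 8], [326, 223, 30, 19, 153]] [[103.0, 119.0], [85.0, 124.0], [229.0, 130.0], [75.0, 134.0], [211.0, 136.0], [285.0, 163.0], [271.0, 165.0], [284.0, 180.0], [341.0, 232.0]]
```

play_rows(
  motion=[
    {"translation": [0, 0, 0], "roll": 0, "fingers": 0},
    {"translation": [0, 0, -1], "roll": 0, "fingers": -0.1},
    {"translation": [0, 0, -3.5], "roll": 0, "fingers": -0.1},
    {"translation": [0, -0.5, -6.5], "roll": 0, "fingers": -0.1},
    {"translation": [0, -2.5, -9], "roll": 0, "fingers": -0.1},
    {"translation": [0, -5.5, -10], "roll": 0, "fingers": -0.1},
    {"translation": [0, -9, -10], "roll": 0, "fingers": -0.1},
    {"translation": [0, -12.5, -10], "roll": 0, "fingers": -0.1},
    {"translation": [0, -16, -10], "roll": 0, "fingers": -0.1},
    {"translation": [0.1, -19.5, -10], "roll": 0, "fingers": -0.1},
    {"translation": [0.1, -23, -10], "roll": 0, "fingers": -0.1},
    {"translation": [0.1, -26.5, -10], "roll": 0, "fingers": -0.1},
    {"translation": [0.1, -30, -10], "roll": 0, "fingers": -0.1},
    {"translation": [0.1, -33, -10], "roll": 0, "fingers": -0.1},
    {"translation": [0.1, -35.5, -10], "roll": 0, "fingers": -0.1},
    {"translation": [0.1, -36.8, -10], "roll": 0, "fingers": -0.1},
    {"translation": [0.1, -37.1, -10], "roll": 0, "fingers": -0.1},
    {"translation": [0.1, -37.1, -10], "roll": 0, "fingers": -0.1},
  ],
)

```text
clock: 6.52
eef_pos: [0.493, 0.2652, 0.2243]
tool_rot: [0.998, 0.066, -0.0, 0.001]
ft_force: [-0.5, -0.4, -0.1]
grip_width: 0.047
```

```bash
cat > st.py <<'E'
from workcell import bot
from h import *
q=[.526,.0248,.128];c,s=np.cos(q[2]),np.sin(q[2])
def rk(p): d=np.array(p[:2])-q[:2]; return np.array([c*d[0]+s*d[1],-s*d[0]+c*d[1],p[2]])
def st():
    o=bot.get_obs();r=rk(o['eef_pos']);print('t',round(o['clock'],3),'rackTCP',(r*1000).round(1),'yaw',round(2*np.arcsin(o['tool_rot'][1]),4),'F',o['ft_force'].round(1),'w',round(o['grip_width'],4));return o
def unproj(uv,C,w,sl=.0285):
    K,k1,T=[np.array(x) for x in C];p=cv2.undistortPoints(np.array([[uv]],float),K,np.array([k1,0,0,0,0.]))[0,0]
    d=T[:3,:3].T@np.array([p[0],p[1],1]);o=-T[:3,:3].T@T[:3,3]
    z=.085+w
    for _ in range(4):
        P=o+d*(z-o[2])/d[2];r=rk(P);z=.085-sl*(.29-r[1])+w
    return r
def jar(cam,c=None,verbose=0):
    c=c if c is not None else bot.camera(cam)['pixels']
    h=cv2.cvtColor(c,cv2.COLOR_RGB2HSV);m=cv2.inRange(h,(5,120,45),(18,255,255))
    n,l,stt,cen=cv2.connectedComponentsWithStats(m)
    out=[]
    for i in range(1,n):
        if stt[i,4]<12: continue
        r=unproj(cen[i],S[cam],.040)
        if abs(r[0])<.07 and -.42<r[1]<.40: out.append((stt[i,4],(r*1000).round(1).tolist(),cen[i].round(1).tolist()))
    return sorted(out,reverse=True)
if __name__=='__main__':
    st()
E
python3 - <<'E'
from st import *
import pickle
st()
for n in('scene','side'): print(n,jar(n,cv2.imread(f'pics/{n}0.png')[:,:,::-1].copy()))
print('scene w1',jar('scene',pickle.load(open('w1.pkl','rb'))[2]['pixels']))
print('wrist gate check')
c=bot.camera('wrist');pickle.dump(c,open('w5.pkl','wb'))
C=(c['intrinsics'],c['k1'],c['world_to_cam'])
g=cv2.cvtColor(c['pixels'],cv2.COLOR_RGB2GRAY)
for y in(240,254,268):
    a,b=proj(world(q,[(-25,y,117),(25,y,117)]),*C);xs=np.linspace(0,1,26)
    print(y,a.round(),b.round(),[int(g[int(a[1]+(b[1]-a[1])*x),int(a[0]+(b[0]-a[0])*x)]) if 0<=a[1]<384 else -1 for x in xs])
p=proj(world(q,[(0,y,117) for y in range(200,320,4)]),*C)
print([(y,int(g[int(v),int(u)])) for y,(u,v) in zip(range(200,320,4),p) if 0<=v<384])
print('jar wrist');
E
```

```text
t 6.517 rackTCP [ -2.1 242.6 224.3] yaw 0.1324 F [-0.5 -0.4 -0.1] w 0.047
scene [(np.int32(104), [36.3, 298.4, 125.2], [350.8, 157.6])]
side [(np.int32(153), [62.2, -216.4, 110.6], [341.2, 232.4]), (np.int32(26), [-5.4, 309.2, 125.5], [211.3, 136.4]), (np.int32(18), [55.3, 307.8, 125.5], [228.6, 130.6])]
scene w1 [(np.int32(103), [36.1, 298.6, 125.2], [350.8, 157.6])]
wrist gate check
240 [220. 221.] [291. 221.] [95, 124, 127, 126, 128, 127, 123, 89, 85, 82, 20, 27, 25, 17, 21, 14, 46, 86, 83, 87, 84, 87, 85, 89, 86, 87]
254 [219. 202.] [292. 203.] [96, 128, 127, 127, 129, 121, 126, 122, 123, 117, 13, 24, 24, 23, 22, 10, 109, 127, 126, 125, 126, 127, 122, 126, 127, 125]
268 [219. 183.] [294. 183.] [157, 158, 157, 158, 154, 156, 157, 157, 157, 149, 16, 24, 29, 12, 17, 17, 70, 110, 112, 153, 155, 157, 157, 156, 157, 156]
[(200, 128), (204, 127), (208, 125), (212, 126), (216, 123), (220, 90), (224, 87), (228, 85), (232, 70), (236, 21), (240, 20), (244, 30), (248, 18), (252, 13), (256, 26), (260, 24), (264, 14), (268, 27), (272, 27), (276, 16), (280, 0), (284, 9), (288, 171), (292, 143), (296, 148), (300, 158), (304, 151), (308, 135), (312, 118), (316, 111)]
jar wrist
```

play_rows(
  motion=[
    {"translation": [0.1, -0.1, 1], "roll": 0, "fingers": 0},
    {"translation": [0.25, -0.3, 3], "roll": 0, "fingers": 0},
    {"translation": [0.25, -0.3, 5], "roll": 0, "fingers": 0},
    {"translation": [0.25, -0.3, 6.2], "roll": 0, "fingers": 0},
    {"translation": [0.25, -0.3, 6.6], "roll": 0, "fingers": 0},
    {"translation": [0.25, -0.3, 6.6], "roll": 0, "fingers": 0},
    {"translation": [0.25, -0.3, 6.6], "roll": 0, "fingers": 0.3},
  ],
)

```text
clock: 7.15
eef_pos: [0.4961, 0.2676, 0.1586]
tool_rot: [0.998, 0.065, 0.0, 0.0]
ft_force: [0.4, -0.5, -0.4]
grip_width: 0.0317
```

play_rows(
  motion=[
    {"translation": [0, 0, 0], "roll": 0, "fingers": 1},
    {"translation": [0, 0, 0], "roll": 0, "fingers": 1},
    {"translation": [0, 0, 0], "roll": 0, "fingers": 1},
    {"translation": [0, 0, 0], "roll": 0, "fingers": 1},
  ],
)

```text
clock: 7.48
eef_pos: [0.4948, 0.2681, 0.1597]
tool_rot: [0.998, 0.065, -0.0, 0.0]
ft_force: [-5.1, -2.5, 4.0]
grip_width: 0.0123
```

```bash
python3 st.py
```

```text
t 7.483 rackTCP [2.000e-01 2.452e+02 1.597e+02] yaw 0.1307 F [-5.1 -2.5  4. ] w 0.0123
```

play_rows(
  motion=[
    {"translation": [0, 0, -2.5], "roll": 0, "fingers": 1},
    {"translation": [0, 0, -5.1], "roll": 0, "fingers": 1},
    {"translation": [0, 0, -5.3], "roll": 0, "fingers": 1},
    {"translation": [0, 0, -5.3], "roll": 0, "fingers": 0.1},
    {"translation": [0, 0.6, -5.3], "roll": 0, "fingers": 0.1},
    {"translation": [0, 3.2, -5.3], "roll": 0, "fingers": 0.1},
    {"translation": [0, 7, -5.3], "roll": 0, "fingers": 0.1},
    {"translation": [-0.05, 11, -5.3], "roll": 0, "fingers": 0.1},
    {"translation": [-0.1, 15, -5.3], "roll": 0, "fingers": 0.1},
    {"translation": [-0.15, 19, -5.3], "roll": 0, "fingers": 0.1},
    {"translation": [-0.2, 23, -4.6], "roll": 0, "fingers": 0.1},
    {"translation": [-0.2, 27, -2.5], "roll": 0, "fingers": 0.1},
    {"translation": [-0.2, 30.7, -0.2], "roll": 0, "fingers": 0.1},
    {"translation": [-0.2, 33.8, 1.6], "roll": 0, "fingers": 0.1},
    {"translation": [-0.2, 36, 2.8], "roll": 0, "fingers": 0.1},
    {"translation": [-0.2, 36.9, 3.4], "roll": 0, "fingers": 0.3},
    {"translation": [-0.2, 37.1, 3.5], "roll": 0, "fingers": 1},
    {"translation": [-0.2, 37.1, 3.5], "roll": 0, "fingers": 1},
    {"translation": [-0.2, 37.1, 3.5], "roll": 0, "fingers": 1},
  ],
)

```text
clock: 9.07
eef_pos: [0.5417, -0.099, 0.1227]
tool_rot: [0.998, 0.066, -0.001, 0.0]
ft_force: [-0.4, -1.5, -8.4]
grip_width: 0.0129
```

Run:
```python
from st import *
import pickle
st();c=bot.camera('scene')['pixels'];pickle.dump(c,open('j1.pkl','wb'));print(jar('scene',c))
h=cv2.cvtColor(c,cv2.COLOR_RGB2HSV)
c0=cv2.imread('pics/scene0.png')[:,:,::-1]
# difference with start along channel
p=proj(world(q,[(35,y,40) for y in range(-60,330,10)]),*S['scene'])
print([(y,np.abs(cv2.blur(c,(3,3)).astype(int)-cv2.blur(c0,(3,3)))[int(v),int(u)].sum()) for y,(u,v) in zip(range(-60,330,10),p)])
```

```text
t 9.067 rackTCP [  -0.3 -124.8  122.7] yaw 0.1313 F [-0.4 -1.5 -8.4] w 0.0129
[(np.int32(193), [38.7, 193.7, 122.3], [322.9, 176.1]), (np.int32(124), [-30.5, 191.4, 122.2], [306.0, 160.9])]
[(-60, np.int64(140)), (-50, np.int64(6)), (-40, np.int64(99)), (-30, np.int64(124)), (-20, np.int64(53)), (-10, np.int64(2)), (0, np.int64(3)), (10, np.int64(2)), (20, np.int64(2)), (30, np.int64(3)), (40, np.int64(2)), (50, np.int64(5)), (60, np.int64(16)), (70, np.int64(112)), (80, np.int64(81)), (90, np.int64(36)), (100, np.int64(8)), (110, np.int64(2)), (120, np.int64(1)), (130, np.int64(3)), (140, np.int64(3)), (150, np.int64(0)), (160, np.int64(31)), (170, np.int64(114)), (180, np.int64(130)), (190, np.int64(144)), (200, np.int64(155)), (210, np.int64(173)), (220, np.int64(206)), (230, np.int64(130)), (240, np.int64(115)), (250, np.int64(60)), (260, np.int64(15)), (270, np.int64(34)), (280, np.int64(56)), (290, np.int64(181)), (300, np.int64(220)), (310, np.int64(219)), (320, np.int64(39))]
```

play_rows(
  motion=[
    {"translation": [0, 0, 0], "roll": 0, "fingers": 1},
    {"translation": [0, 0, 0], "roll": 0, "fingers": 1},
    {"translation": [0, 0, 0], "roll": 0, "fingers": 1},
  ],
)

```text
clock: 9.37
eef_pos: [0.5416, -0.0985, 0.1228]
tool_rot: [0.998, 0.066, -0.001, -0.0]
ft_force: [-0.6, -0.6, -10.8]
grip_width: 0.0129
```

Run:
```python
from st import *
import pickle
st();c=bot.camera('scene')['pixels'];pickle.dump(c,open('j2.pkl','wb'));print(jar('scene',c))
for k in ('scene',):
    c0=cv2.imread('pics/scene0.png')[:,:,::-1]
    for f in('j1.pkl','j2.pkl'):
        cc=pickle.load(open(f,'rb'));d=np.abs(cv2.blur(cc,(3,3)).astype(int)-cv2.blur(c0,(3,3))).sum(2)
        for x in(0,35):
            ys=range(60,250,5);p=proj(world(q,[(x,y,30) for y in ys]),*S['scene'])
            print(f,x,[(y,int(d[int(v),int(u)])) for y,(u,v) in zip(ys,p) if d[int(v),int(u)]>40])
```

```text
t 9.367 rackTCP [  -0.2 -124.2  122.8] yaw 0.1323 F [ -0.6  -0.6 -10.8] w 0.0129
[(np.int32(201), [38.6, 157.8, 121.2], [312.8, 182.5]), (np.int32(132), [-30.0, 154.9, 121.2], [296.0, 167.2])]
j1.pkl 0 [(80, 80), (85, 63), (165, 88), (170, 136), (175, 160), (180, 161), (185, 164), (190, 177), (195, 181), (200, 184), (205, 178), (210, 168), (215, 137), (220, 121), (225, 75), (235, 92), (240, 123), (245, 126)]
j1.pkl 35 [(65, 45), (70, 99), (75, 94), (80, 43), (165, 45), (170, 117), (175, 132), (180, 133), (185, 118), (190, 117), (195, 126), (200, 136), (205, 141), (210, 140), (215, 156), (220, 165), (225, 163), (230, 149), (235, 114), (240, 91), (245, 104)]
j2.pkl 0 [(80, 77), (85, 60), (140, 67), (145, 102), (150, 239), (155, 292), (160, 304), (165, 286), (170, 245), (175, 175), (180, 127), (185, 109), (200, 112), (205, 123), (210, 125), (215, 102), (220, 82)]
j2.pkl 35 [(65, 42), (70, 100), (75, 95), (125, 57), (130, 129), (135, 151), (140, 136), (145, 126), (150, 110), (155, 99), (160, 108), (165, 120), (170, 127), (175, 130), (180, 138), (185, 163), (190, 188), (195, 134), (200, 81), (205, 45), (225, 74), (230, 76), (235, 58)]
```

play_rows(
  motion=[
    {"translation": [0, 0, 0], "roll": 0, "fingers": 1},
    {"translation": [0, 0, 0], "roll": 0, "fingers": 1},
    {"translation": [0, 0, 0], "roll": 0, "fingers": 1},
    {"translation": [0, 0, 0], "roll": 0, "fingers": 1},
    {"translation": [0, 0, 0], "roll": 0, "fingers": 1},
    {"translation": [0, 0, 0], "roll": 0, "fingers": 1},
    {"translation": [0, 0, 0], "roll": 0, "fingers": 1},
    {"translation": [0, 0, 0], "roll": 0, "fingers": 1},
  ],
)

```text
clock: 10.08
eef_pos: [0.5418, -0.0995, 0.1228]
tool_rot: [0.998, 0.065, -0.001, -0.0]
ft_force: [1.3, 3.1, -16.0]
grip_width: 0.0127
```

```bash
cat > meas.py <<'E'
from st import *
import pickle,sys
st();c=bot.camera('scene')['pixels'];pickle.dump(c,open(sys.argv[1]+'.pkl','wb'));print(jar('scene',c))
c0=cv2.imread('pics/scene0.png')[:,:,::-1]
d=np.abs(cv2.blur(c,(3,3)).astype(int)-cv2.blur(c0,(3,3))).sum(2)
for x in(0,35):
    ys=range(-60,150,5);p=proj(world(q,[(x,y,30) for y in ys]),*S['scene'])
    print(x,[(y,int(d[int(v),int(u)])) for y,(u,v) in zip(ys,p) if d[int(v),int(u)]>40])
E
python3 meas.py j3
```

```text
t 10.083 rackTCP [  -0.2 -125.3  122.8] yaw 0.131 F [  1.3   3.1 -16. ] w 0.0127
[(np.int32(135), [37.0, 43.9, 118.0], [279.0, 203.2]), (np.int32(101), [-30.5, 45.2, 118.0], [264.1, 186.5])]
0 [(-60, 206), (-55, 97), (-40, 63), (-35, 114), (-30, 115), (-25, 108), (-20, 52), (35, 93), (40, 147), (45, 151), (50, 166), (55, 172), (60, 162), (65, 151), (70, 120), (75, 59), (80, 64), (85, 59), (115, 63)]
35 [(-60, 165), (-55, 83), (-40, 54), (-35, 116), (-30, 125), (-25, 118), (-20, 91), (20, 45), (25, 106), (30, 207), (35, 209), (40, 168), (45, 146), (50, 140), (55, 150), (60, 193), (65, 179), (70, 131), (75, 105), (80, 42), (110, 70), (115, 99), (120, 56)]
```

play_rows(
  motion=[
    {"translation": [0, 0, 0], "roll": 0, "fingers": 1},
  ],
)

```text
clock: 10.22
eef_pos: [0.5418, -0.0995, 0.1228]
tool_rot: [0.998, 0.065, -0.001, -0.0]
ft_force: [1.7, 2.1, -17.2]
grip_width: 0.0125
```

```bash
python3 meas.py j4
```

```text
t 10.217 rackTCP [  -0.2 -125.3  122.8] yaw 0.1309 F [  1.7   2.1 -17.2] w 0.0125
[(np.int32(208), [38.0, 29.8, 117.6], [274.9, 206.2]), (np.int32(133), [-30.9, 29.7, 117.6], [259.3, 189.2])]
0 [(-60, 206), (-55, 97), (-40, 63), (-35, 112), (-30, 117), (-25, 107), (-20, 51), (10, 44), (15, 60), (25, 92), (30, 161), (35, 170), (40, 158), (45, 149), (50, 119), (55, 86), (65, 41), (70, 103), (75, 92), (80, 84), (85, 61)]
35 [(-60, 165), (-55, 83), (-40, 57), (-35, 115), (-30, 123), (-25, 118), (-20, 91), (0, 67), (5, 140), (10, 203), (15, 193), (20, 153), (25, 143), (30, 168), (35, 190), (40, 237), (45, 238), (50, 252), (55, 256), (60, 240), (65, 202), (70, 131), (75, 102), (80, 41)]
```

Run:
```python
from st import *
for i in range(2):
    t=bot.get_obs()['clock'];print(t,jar('scene'))
st()
```

```text
10.2667 [(np.int32(225), [38.3, 23.0, 117.4], [272.9, 207.6]), (np.int32(136), [-31.1, 21.0, 117.3], [256.7, 190.7])]
10.3167 [(np.int32(226), [38.1, 14.8, 117.2], [270.4, 209.1]), (np.int32(136), [-30.8, 12.8, 117.1], [254.2, 192.3])]
t 10.367 rackTCP [  -0.2 -125.3  122.8] yaw 0.1309 F [  0.4   1.8 -17.9] w 0.0132
```

play_rows(
  motion=[
    {"translation": [0, 0, 0.02], "roll": 0, "fingers": 1},
    {"translation": [0, 0.3, 0.05], "roll": 0, "fingers": 1},
    {"translation": [0, 1.1, 0.09], "roll": 0, "fingers": 1},
    {"translation": [0, 2.4, 0.15], "roll": 0, "fingers": 1},
    {"translation": [0, 3.85, 0.21], "roll": 0, "fingers": 1},
    {"translation": [0, 5.35, 0.27], "roll": 0, "fingers": 1},
    {"translation": [0, 6.85, 0.33], "roll": 0, "fingers": 1},
    {"translation": [0, 8.35, 0.39], "roll": 0, "fingers": 1},
    {"translation": [0, 9.81, 0.43], "roll": 0, "fingers": 1},
    {"translation": [0, 11.19, 0.47], "roll": 0, "fingers": 1},
    {"translation": [0, 12.47, 0.51], "roll": 0, "fingers": 1},
    {"translation": [0, 13.65, 0.54], "roll": 0, "fingers": 1},
    {"translation": [0, 14.73, 0.57], "roll": 0, "fingers": 1},
    {"translation": [0, 15.71, 0.6], "roll": 0, "fingers": 1},
    {"translation": [0, 16.59, 0.62], "roll": 0, "fingers": 1},
    {"translation": [0, 17.37, 0.64], "roll": 0, "fingers": 1},
    {"translation": [0, 18.05, 0.66], "roll": 0, "fingers": 1},
    {"translation": [0, 18.63, 0.68], "roll": 0, "fingers": 1},
    {"translation": [0, 19.11, 0.69], "roll": 0, "fingers": 1},
    {"translation": [0, 19.49, 0.71], "roll": 0, "fingers": 1},
  ],
)

```text
clock: 12.03
eef_pos: [0.5671, -0.2959, 0.1173]
tool_rot: [0.998, 0.064, -0.0, 0.001]
ft_force: [-4.9, 1.7, -4.7]
grip_width: 0.013
```

play_rows(
  motion=[
    {"translation": [0, 0.28, 0.01], "roll": 0, "fingers": 1},
    {"translation": [0, 0.46, 0.015], "roll": 0, "fingers": 1},
    {"translation": [0, 0.56, 0.017], "roll": 0, "fingers": 1},
    {"translation": [0, 0.6, 0.018], "roll": 0, "fingers": 1},
    {"translation": [0, 0.6, 0.018], "roll": 0, "fingers": 1},
  ],
)

```text
clock: 12.45
eef_pos: [0.5678, -0.3018, 0.1171]
tool_rot: [0.998, 0.064, -0.0, 0.001]
ft_force: [-5.3, 0.7, -5.7]
grip_width: 0.0127
```

Run:
```python
from st import *
import pickle
for i in range(2):
    o=st();c=bot.camera('scene')['pixels'];print(jar('scene',c))
pickle.dump(c,open('j6.pkl','wb'))
```

```text
t 12.45 rackTCP [-2.000e-01 -3.292e+02  1.171e+02] yaw 0.129 F [-5.3  0.7 -5.7] w 0.0127
[(np.int32(292), [38.2, -241.4, 109.9], [185.9, 262.4]), (np.int32(168), [-30.7, -241.8, 109.8], [171.6, 242.5])]
t 12.5 rackTCP [-2.000e-01 -3.292e+02  1.171e+02] yaw 0.129 F [-5.6  0.1 -5.7] w 0.0125
[(np.int32(293), [38.2, -241.7, 109.8], [185.8, 262.5]), (np.int32(167), [-30.8, -242.0, 109.8], [171.6, 242.5])]
```

play_rows(
  motion=[
    {"fingers": 1, "translation": [0, 0, 0], "roll": 0},
    {"fingers": 1, "translation": [0, 0, 0], "roll": 0},
    {"fingers": 1, "translation": [0, 0, 0], "roll": 0},
    {"fingers": 1, "translation": [0, 0, 0], "roll": 0},
    {"fingers": 1, "translation": [0, 0, 0], "roll": 0},
    {"fingers": 1, "translation": [0, 0, 0], "roll": 0},
    {"fingers": 1, "translation": [0, 0, 0], "roll": 0},
    {"fingers": 1, "translation": [0, 0, 0], "roll": 0},
    {"fingers": 1, "translation": [0, 0, 0], "roll": 0},
    {"fingers": 1, "translation": [0, 0, 0], "roll": 0},
    {"fingers": 1, "translation": [0, 0, 0], "roll": 0},
    {"fingers": 1, "translation": [0, 0, 0], "roll": 0},
    {"fingers": 1, "translation": [0, 0, 0], "roll": 0},
    {"fingers": 1, "translation": [0, 0, 0], "roll": 0},
    {"fingers": 1, "translation": [0, 0, 0], "roll": 0},
    {"fingers": 1, "translation": [0, 0, 0], "roll": 0},
    {"fingers": 1, "translation": [0, 0, 0], "roll": 0},
    {"fingers": 1, "translation": [0, 0, 0], "roll": 0},
    {"fingers": 1, "translation": [0, 0, 0], "roll": 0},
    {"fingers": 1, "translation": [0, 0, 0], "roll": 0},
  ],
)

```text
clock: 14.22
eef_pos: [0.5678, -0.3018, 0.1171]
tool_rot: [0.998, 0.064, -0.0, 0.001]
ft_force: [-5.0, 0.6, -5.4]
grip_width: 0.013
```

play_rows(
  motion=[
    {"fingers": 1, "translation": [0, 0, 0], "roll": 0},
    {"fingers": 1, "translation": [0, 0, 0], "roll": 0},
    {"fingers": 1, "translation": [0, 0, 0], "roll": 0},
    {"fingers": 1, "translation": [0, 0, 0], "roll": 0},
    {"fingers": 1, "translation": [0, 0, 0], "roll": 0},
    {"fingers": 1, "translation": [0, 0, 0], "roll": 0},
    {"fingers": 1, "translation": [0, 0, 0], "roll": 0},
    {"fingers": 1, "translation": [0, 0, 0], "roll": 0},
    {"fingers": 1, "translation": [0, 0, 0], "roll": 0},
    {"fingers": 1, "translation": [0, 0, 0], "roll": 0},
    {"fingers": 1, "translation": [0, 0, 0], "roll": 0},
    {"fingers": 1, "translation": [0, 0, 0], "roll": 0},
    {"fingers": 1, "translation": [0, 0, 0], "roll": 0},
    {"fingers": 1, "translation": [0, 0, 0], "roll": 0},
    {"fingers": 1, "translation": [0, 0, 0], "roll": 0},
    {"fingers": 1, "translation": [0, 0, 0], "roll": 0},
    {"fingers": 1, "translation": [0, 0, 0], "roll": 0},
    {"fingers": 1, "translation": [0, 0, 0], "roll": 0},
    {"fingers": 1, "translation": [0, 0, 0], "roll": 0},
    {"fingers": 1, "translation": [0, 0, 0], "roll": 0},
  ],
)

```text
clock: 15.88
eef_pos: [0.5678, -0.3018, 0.1171]
tool_rot: [0.998, 0.064, -0.0, 0.002]
ft_force: [-5.2, 1.0, -6.0]
grip_width: 0.0123
```

Run:
```python
from st import *
st();print(jar('scene'));st();print(jar('scene'))
```

```text
t 15.883 rackTCP [-2.000e-01 -3.293e+02  1.171e+02] yaw 0.129 F [-5.2  1.  -6. ] w 0.0123
[(np.int32(290), [38.2, -241.4, 109.9], [185.9, 262.4]), (np.int32(166), [-30.9, -241.9, 109.8], [171.5, 242.5])]
t 15.933 rackTCP [-2.000e-01 -3.293e+02  1.172e+02] yaw 0.129 F [-5.3  0.8 -5.8] w 0.0126
[(np.int32(290), [38.2, -241.4, 109.9], [185.9, 262.4]), (np.int32(168), [-30.6, -242.1, 109.8], [171.5, 242.6])]
```

play_rows(
  motion=[
    {"fingers": 1, "translation": [0, 0.05, 0], "roll": 0},
    {"fingers": 1, "translation": [0, 0.18, 0.005], "roll": 0},
    {"fingers": 1, "translation": [0, 0.38, 0.01], "roll": 0},
    {"fingers": 1, "translation": [0, 0.62, 0.02], "roll": 0},
    {"fingers": 1, "translation": [0, 0.86, 0.025], "roll": 0},
    {"fingers": 1, "translation": [0, 1.1, 0.03], "roll": 0},
    {"fingers": 1, "translation": [0, 1.34, 0.04], "roll": 0},
    {"fingers": 1, "translation": [0, 1.58, 0.045], "roll": 0},
    {"fingers": 1, "translation": [0, 1.82, 0.05], "roll": 0},
    {"fingers": 1, "translation": [0, 2.06, 0.06], "roll": 0},
    {"fingers": 1, "translation": [0, 2.3, 0.065], "roll": 0},
    {"fingers": 1, "translation": [0, 2.54, 0.07], "roll": 0},
    {"fingers": 1, "translation": [0, 2.78, 0.08], "roll": 0},
    {"fingers": 1, "translation": [0, 3.02, 0.085], "roll": 0},
    {"fingers": 1, "translation": [0, 3.26, 0.09], "roll": 0},
    {"fingers": 1, "translation": [0, 3.48, 0.1], "roll": 0},
    {"fingers": 1, "translation": [0, 3.66, 0.105], "roll": 0},
    {"fingers": 1, "translation": [0, 3.8, 0.11], "roll": 0},
    {"fingers": 1, "translation": [0, 3.9, 0.11], "roll": 0},
    {"fingers": 1, "translation": [0, 4.0, 0.115], "roll": 0},
  ],
)

```text
clock: 17.65
eef_pos: [0.5729, -0.3412, 0.1161]
tool_rot: [0.998, 0.065, -0.0, 0.001]
ft_force: [-5.4, 1.6, -5.2]
grip_width: 0.0128
```

play_rows(
  motion=[
    {"fingers": 1, "translation": [0, 0.1, 0.003], "roll": 0},
    {"fingers": 1, "translation": [0, 0.2, 0.006], "roll": 0},
    {"fingers": 1, "translation": [0, 0.3, 0.009], "roll": 0},
    {"fingers": 1, "translation": [0, 0.4, 0.012], "roll": 0},
    {"fingers": 1, "translation": [0, 0.5, 0.015], "roll": 0},
  ],
)

```text
clock: 18.07
eef_pos: [0.5735, -0.3462, 0.1159]
tool_rot: [0.998, 0.065, -0.0, 0.001]
ft_force: [-4.4, 1.7, -5.1]
grip_width: 0.0132
```

```bash
python3 st.py
```

```text
t 18.067 rackTCP [-3.000e-01 -3.740e+02  1.159e+02] yaw 0.1292 F [-4.4  1.7 -5.1] w 0.0132
```

play_rows(
  motion=[
    {"fingers": 1, "translation": [0, 0.1, 0.003], "roll": 0},
    {"fingers": 1, "translation": [0, 0.2, 0.006], "roll": 0},
    {"fingers": 1, "translation": [0, 0.3, 0.009], "roll": 0},
  ],
)

```text
clock: 18.32
eef_pos: [0.5739, -0.3492, 0.1158]
tool_rot: [0.998, 0.065, -0.0, 0.001]
ft_force: [-5.7, 1.7, -3.7]
grip_width: 0.0128
```

play_rows(
  motion=[
    {"fingers": 1, "translation": [0, 0.1, 0.003], "roll": 0},
    {"fingers": 1, "translation": [0, 0.2, 0.006], "roll": 0},
  ],
)

```text
clock: 18.48
eef_pos: [0.5741, -0.351, 0.1157]
tool_rot: [0.998, 0.065, -0.0, 0.001]
ft_force: [-5.5, 4.8, -4.6]
grip_width: 0.0129
```

```bash
python3 st.py
```

```text
t 18.483 rackTCP [-3.000e-01 -3.789e+02  1.157e+02] yaw 0.1293 F [-5.5  4.8 -4.6] w 0.0129
```

play_rows(
  motion=[
    {"fingers": 1, "translation": [0, 0.1, 0.003], "roll": 0},
    {"fingers": 1, "translation": [0, 0.2, 0.006], "roll": 0},
    {"fingers": 1, "translation": [0, 0.2, 0.006], "roll": 0},
  ],
)

```text
clock: 18.73
eef_pos: [0.5741, -0.351, 0.1158]
tool_rot: [0.998, 0.065, -0.0, -0.001]
ft_force: [-6.2, 7.1, -2.8]
grip_width: 0.0123
```

```bash
python3 -c "
from st import *
st();print(jar('scene'))"
```

```text
t 18.733 rackTCP [-2.000e-01 -3.789e+02  1.158e+02] yaw 0.1302 F [-6.2  7.1 -2.8] w 0.0123
[(np.int32(298), [38.3, -290.2, 108.5], [168.4, 273.4]), (np.int32(174), [-30.7, -290.6, 108.5], [154.5, 252.9])]
```

play_rows(
  motion=[
    {"fingers": 1, "translation": [0, -0.1, 0], "roll": 0},
    {"fingers": 0.5, "translation": [0, -0.1, 0], "roll": 0},
    {"fingers": 0, "translation": [0, -0.1, 0], "roll": 0},
    {"fingers": -0.2, "translation": [0, -0.1, 0], "roll": 0},
    {"fingers": -0.2, "translation": [0, -0.1, 0], "roll": 0},
    {"fingers": -0.2, "translation": [0, -0.1, -0.5], "roll": 0},
    {"fingers": -0.2, "translation": [0, -0.1, -1.5], "roll": 0},
    {"fingers": -0.2, "translation": [0, -0.1, -3], "roll": 0},
    {"fingers": -0.2, "translation": [0, -0.1, -5], "roll": 0},
    {"fingers": -0.2, "translation": [0, -0.1, -7.5], "roll": 0},
    {"fingers": -0.2, "translation": [0, -0.1, -10], "roll": 0},
    {"fingers": -0.2, "translation": [0, -0.1, -11], "roll": 0},
    {"fingers": -0.2, "translation": [0, -0.1, -11], "roll": 0},
  ],
)

```text
clock: 19.87
eef_pos: [0.5771, -0.3506, 0.2302]
tool_rot: [0.998, 0.065, 0.004, 0.003]
ft_force: [0.3, 0.6, -0.1]
grip_width: 0.0513
```

Run:
```python
from st import *
import pickle
st();print(jar('scene'));st();print(jar('scene'))
c=bot.camera('wrist');C=(c['intrinsics'],c['k1'],c['world_to_cam'])
g=cv2.cvtColor(c['pixels'],cv2.COLOR_RGB2GRAY)
ys=range(-420,-330,4);p=proj(world(q,[(0,y,93) for y in ys]),*C)
print('tab',[(y,int(g[int(v),int(u)])) for y,(u,v) in zip(ys,p) if 0<=v<384])
s=bot.camera('scene')['pixels'];g=cv2.cvtColor(s,cv2.COLOR_RGB2GRAY);g0=cv2.imread('pics/scene0.png',0)
# gate: dark tab heights along vertical
hs=range(60,190,6);p=proj(world(q,[(0,254,h) for h in hs]),*S['scene'])
print('gate',[(h,int(g[int(v),int(u)]),int(g0[int(v),int(u)])) for h,(u,v) in zip(hs,p)])
```

```text
t 19.867 rackTCP [   2.7 -378.8  230.2] yaw 0.1311 F [ 0.3  0.6 -0.1] w 0.0513
[(np.int32(293), [38.6, -289.9, 108.5], [168.6, 273.5]), (np.int32(170), [-31.1, -290.9, 108.4], [154.3, 252.9])]
t 19.917 rackTCP [   2.  -378.2  227.6] yaw 0.1311 F [ 0.3 -0.1  0.8] w 0.0514
[(np.int32(288), [38.7, -289.9, 108.5], [168.6, 273.5]), (np.int32(167), [-31.0, -290.7, 108.5], [154.4, 252.9])]
tab [(-420, 152), (-416, 152), (-412, 154), (-408, 155), (-404, 148), (-400, 148), (-396, 151), (-392, 156), (-388, 77), (-384, 9), (-380, 22), (-376, 12), (-372, 15), (-368, 3), (-364, 18), (-360, 23), (-356, 18), (-352, 9), (-348, 19), (-344, 16), (-340, 2), (-336, 65), (-332, 76)]
gate [(60, 150, 94), (66, 134, 54), (72, 124, 28), (78, 130, 20), (84, 156, 20), (90, 155, 14), (96, 146, 17), (102, 132, 11), (108, 99, 20), (114, 91, 25), (120, 70, 30), (126, 42, 102), (132, 14, 131), (138, 21, 147), (144, 20, 147), (150, 10, 150), (156, 9, 159), (162, 20, 164), (168, 23, 166), (174, 21, 160), (180, 53, 138), (186, 70, 114)]
```

```bash
python3 -c "
from st import *
print(bot.job_done());"
```

```text
the job is handed in; nothing more can be done
None
```

The job is done and handed in at about 20 s of the 51 s. I lifted the gate, gripped the catcher in time and moved off with the rolling jar. It slowed over about a second and stood still for 3.4 s. I then lowered the jar to the low end, let go and lifted clear.

**Last checks:**
- **Gate:** its tab is about 55 mm above its closed height, so the gate is still up.
- **Catcher:** it stopped against the low end, with the push force rising to 7 N. The wrist picture puts its travel at about 253–255 mm.
- **Jar:** it is at rest in line with leaning on the buffer. On the final lowering it moved 49 mm while the catcher moved 50 mm. Its position changed by less than 0.5 mm after release.
- **Robot:** it is clear of everything, with the wrist force near zero.

**Not confirmed or in disagreement:**
- **Buffer push-in:** I never measured it directly. From the speeds I expected the jar to close on the catcher at about 0.025 m/s, which should stay well under 12 mm.
- **Jar acceleration:** my estimates ranged from 0.05 to 0.08 m/s², depending on which camera readings I used.
- **Fingertip position:** the fingertips sat about 35 mm farther back than the stated tool frame. My first grip closed just above the catcher's tab, and I corrected it by going lower before the run.
- **Catcher start:** before opening the gate I moved the catcher along its channel as a test, and left it close to its upper end.
- **Bystanders:** I did not check them in a final picture. None was near the arm's path.
- **Pictures:** I used all 12 views early on, so the later checks are computed from camera pixels.

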